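Hold a microscope lens arm level over its service cradle

ROBOT

A 6-joint arm with a two-finger parallel gripper is mounted at the origin on the work surface. World frame = base frame: x ahead of the robot, y to its left, z up, the work surface at z = 0. Lengths are in m, angles in rad, forces in N, time in s.
With the tool pointing down it reaches from about 0.25 to 0.725 m from the base axis. Payload 4 kg.
Tool frame: the origin (TCP) lies on the front face of the gripper's body, between the roots of the fingers; the fingertips stand 73 mm ahead of it and the grasp point (between the pads) lies 54 mm ahead of it; z points along the fingers, y is the line along which they close (so a half turn about z gives the same grasp; the last joint's range is limited). The gripper opens to 85 mm and grips with 20 to 120 N. Pads are 22 mm wide; open, the fingers measure 114 mm over their backs; the gripper's body (76 mm by 85 mm) begins 54 mm behind the grasp point. The pads swing forward as they close: fully open they stand 13 mm farther back than shut.
Start: joints at [1.291, 0.241, 0.005, 1.335, 0, 1.571], TCP at [0.138, 0.481, 0.304] pointing down, gripper open.
Joint ranges: [-2.72, 2.72], [-1.05, 1.87], [-1.09, 1.28], [-1.99, 2.15], [-1.42, 1.44], [-3.14, 3.14]. Speed limits (rad/s): [2.79, 2.79, 3.14, 3.14, 3.14, 3.14].

INTERFACE

Orientations are given as a unit quaternion [x, y, z, w].
In Python, from workcell import bot gives the robot as it stands. The module is installed in compiled form; this text tells all that it offers.
- The arm moves only by the tool step_arm, never from a script. Its argument "rows" is a list of rows, each a list of 2 entries, a list of its own where there are three numbers: the shift along the tool's x, y, z in mm, then the turn about the tool's z in degrees. A call has 1 to 12 rows; each row is the pose to reach, as a shift and turn from the pose commanded when the call began, along the tool's axes at that moment; what a row does not reach only later rows make up. A row lasts 1/8 s, in which the tool goes at most 62.5 mm and 10.7 degrees, less where a joint would pass 70% of its speed; a pose out of reach is approached as far as the arm can. A call with a gripper value outside its range is refused whole. "claw" is the gripper's target within -1 to 1 (shut at 1, half-way at 0, fully open at -1), set as the call begins (left out, the last holds). The fingers move at their own pace and stop on an object; the grip force is fixed at half the most. Time passes only in rows, so rows that repeat a pose let the fingers close. It gives the time, the measured TCP pose, the force, the opening and the grip force at its end, in the units of the state.
- bot.get_obs(): the state, without advancing time (a new reading comes with each control period).
- bot.camera(name): name is "scene" or "top" or "wrist"; returns (picture, depth): 384x512x3 uint8, red, green, blue; 384x512 float32, m along the optical axis (not along the pixel's ray), 0 where there is no reading.
- bot.camera_params(name): a dict with "fx", "fy", "cx", "cy" (pixels), "pose" (4x4, takes a point from camera to world coordinates). Camera axes: x right, y up, looking along -z (the intrinsics and any distortion apply to the point x, -y, -z); pixel columns grow to the right and rows downward; lengths in m; the calibration is good to about 2 mm. A picture is of the moment at which its call begins: read the wrist's pose just before it. camera_params takes no time and is no camera call; for the wrist camera it gives the pose at the moment of the call.
- bot.job_done(): hands the job in; it is judged then, once.
Trained networks look in the newest picture that a camera, given by its name, has taken for a name from the list of things; names that differ only in an ending like _2 or _b are one class to them, and where a whole thing is asked for, a point or a joint stands for the part that bears it (a point fixed in the world has none). Each returns a list of dicts, best first, with "score" (0 to 1); they miss things now and then, are a little off and sometimes report something else, mostly with a low value. They report only what shows in the picture. A call takes as long as a camera call. They do not tell look-alikes from the thing itself.
- bot.trace(target, camera): "pixels" (384x512 bool, what is visible of it) and "uv" ([column, row] in pixels, amid what is visible of it).
The state is a dict: "clock": time; "joint_pos": joint angles; "joint_vel": joint speeds; "tau": joint torques, N m; "eef_pos": TCP position; "tool_rot": TCP orientation; "ft_force": force on the tool from outside, world axes, zero at the start; "ft_torque": the same for the moment, N m; "grip_width": finger opening in m; "grasp_force": force on a finger pad.
Only numpy, scipy, OpenCV 4.12 (cv2) and the standard library are available. Lean on these libraries where they do the work, as an engineer would, in place of code of your own. Each camera call takes 0.05 s, during which the arm holds its last target. There are 200 camera calls.

TASK

Pick up the white lens arm lying on the bench: grip it lightly (no more than about 40 N of squeeze) across the bar at the green band that marks its balance point, and lift it level. Carry it over the blue service cradle and finish while holding it there, still and level, with the heavy dark barrel centred above the black cup, the eye at the other end centred above the steel pin, and about 4 cm of clear air between the arm's underside and the cup and pin. Do not set it down or let go, do not knock it against the bench or cradle, and leave everything else on the bench where it is.

Things in the scene. Friction and masses are not known exactly. Their poses are not given: they have to be found in the camera images.
- lens_arm_balance (a point): Balance point (centre of mass along the bar) of the loose white lens arm, 0.56 to 0.84 kg, inside a 10 mm green band, mid-section of its straight bar 14 mm wide and 20 mm tall, 34 mm above the bench; free space under the bar. +x along the bar to the barrel, z up. Barrel axis at x = +50 mm, eye axis at -140 mm, their undersides (feet) at z = -34 mm. Free bar from x = -124 to +26 mm.
- lens_arm_barrel (a point): Centre of the underside of the lens arm's heavy dark barrel (48 mm diameter, 56 mm tall, brass ring) at one end of the bar; same axes as the balance point, on the bench at the start.
- lens_arm_eye (a point): Centre of the underside of the lens arm's white eye (32 mm diameter, 44 mm tall, vertical bore 16 mm) at the other end of the bar, 190 mm from the barrel's axis; same axes, on the bench at the start.
- cradle: Fixed blue service cradle: base plate 280 x 90 x 12 mm; origin at the centre of its underside, on the bench; x along its length towards the black cup, z up. Cup axis at x = +95 mm, pin axis at x = -95 mm, both 45 mm tall above the bench.
- cradle_cup (a point): Centre of the open mouth of the black cup (72 mm outside, 58 mm inside diameter), 45 mm above the bench; axes as the cradle.
- cradle_pin (a point): Tip of the upright steel pin (12 mm diameter) on the cradle, 45 mm above the bench; axes as the cradle.
- slide_box: Bystander: blue slide box with white lid, 87 x 122 x 34 mm, origin at the centre of its underside.
- oil_bottle: Bystander: small amber immersion-oil bottle with black cap, 34 mm diameter, 70 mm tall, origin at the centre of its underside.
- beaker: Bystander: glass beaker, 70 mm diameter, 90 mm tall, origin at the centre of its underside.
- spare_objective: Bystander: brass spare objective standing upright, 30 mm diameter, 47 mm tall, origin at the centre of its underside.
- petri_dish: Bystander: closed petri dish with red filling, 93 mm diameter, 17 mm tall, origin at the centre of its underside.
- screwdriver: Bystander: screwdriver 150 mm long lying flat at the back, below 40 mm tall.
Not all that is in view belongs to the job. Of the things that look like the part that bears lens_arm_balance, the smaller one is meant.

How it is judged:
By the outcome, as a careful person would: the job done as asked, in the order asked, and still so for the second after the job is handed in, while the arm keeps its last pose, push and grip.
It also fails if it takes over 40 s, if anything falls off the work surface, if the arm or the gripper's body presses on something with over 40 N, if the wrist force passes 120 N, or if a joint passes its speed limit or range.

## Working session

There is one attempt and no reset: what is moved stays moved. The work goes in short steps, Python scripts to look and compute and a tool call to move; the robot and the scene stay as the last step left them, time stands still between calls to the robot, and variables do not carry over. Pictures are saved under pics/ and viewed, at most 10 in all, crops included, and the job is handed in when it is done.

Besides the shell and the picture viewer there is one more tool, called after ">>>" as a command line: name --argument value ..., lists and objects as JSON in quotes. step_arm: Moves the arm, as the interface text tells. Its arguments: {"type":"object","properties":{"rows":{"type":"array"},"claw":{"type":"number"}},"required":["rows"]}

```bash
mkdir -p pics
cat > h.py <<'E'
import numpy as np, cv2
from workcell import bot
def world(cam,uv,depth,P=None):
    P=P or bot.camera_params(cam)
    u,v=np.atleast_2d(uv).T
    d=depth
    p=np.stack([(u-P['cx'])/P['fx']*d,-(v-P['cy'])/P['fy']*d,-d,np.ones_like(d)])
    return (np.array(P['pose'])@p)[:3].T
def cloud(cam,mask,depth):
    v,u=np.nonzero(mask&(depth>0)); return world(cam,np.c_[u,v].astype(float),depth[v,u].astype(float))
E
python3 - <<'E'
from h import *
o=bot.get_obs(); print({k:np.round(v,3) for k,v in o.items()})
ims=[]
for c in ['top','scene']:
    im,d=bot.camera(c); np.savez(c,im=im,d=d); ims.append(im)
    P=bot.camera_params(c); print(c,{k:(np.round(v,3).tolist()) for k,v in P.items() if not isinstance(v,str)})
    for t in ['lens_arm_balance','lens_arm_barrel','lens_arm_eye','cradle','cradle_cup','cradle_pin']:
        for r in bot.trace(t,c):
            m=r['pixels']; w=cloud(c,m,d)
            print(c,t,round(r['score'],2),np.round(r['uv']),m.sum(),np.round(np.median(w,0),3) if len(w) else None)
cv2.imwrite('pics/a.png',cv2.resize(ims[0],(800,600))[...,::-1])
cv2.imwrite('pics/b.png',cv2.resize(ims[1],(800,600))[...,::-1])
E
```

```text
{'clock': np.float64(0.0), 'joint_pos': array([1.291, 0.241, 0.004, 1.335, 0.   , 1.571]), 'joint_vel': array([ 0.001,  0.001, -0.001, -0.   , -0.001, -0.002]), 'tau': array([ 1.0000e-03, -3.7232e+01,  2.5241e+01,  1.7000e-02,  0.0000e+00,
       -0.0000e+00]), 'eef_pos': array([0.138, 0.48 , 0.303]), 'tool_rot': array([ 0.139,  0.99 , -0.001, -0.   ]), 'ft_force': array([-0.901, -0.098, -0.606]), 'ft_torque': array([-0.047, -0.003, -0.006]), 'grasp_force': np.float64(0.0), 'grip_width': np.float64(0.086)}
top {'fx': 352.926, 'fy': 352.926, 'cx': 264.498, 'cy': 194.474, 'pose': [[0.014, 0.986, -0.164, 0.263], [-1.0, 0.012, -0.008, 0.001], [-0.006, 0.164, 0.986, 1.301], [0.0, 0.0, 0.0, 1.0]]}
top lens_arm_balance 0.84 [321. 183.] 396 [ 0.513 -0.19   0.044]
top lens_arm_balance 0.64 [351. 271.] 1064 [ 0.206 -0.294  0.06 ]
top lens_arm_barrel 0.87 [352. 274.] 1134 [ 0.202 -0.296  0.059]
top lens_arm_barrel 0.66 [321. 194.] 373 [ 0.478 -0.186  0.044]
top lens_arm_eye 0.67 [318. 191.] 448 [ 0.494 -0.187  0.043]
top lens_arm_eye 0.67 [354. 269.] 966 [ 0.213 -0.292  0.06 ]
top cradle 0.82 [
[... 384 characters left out ...]
 [ 0.522 -0.194  0.038]
scene lens_arm_balance 0.57 [220. 158.] 561 [ 0.305 -0.275  0.057]
scene lens_arm_barrel 0.88 [201. 196.] 714 [ 0.514 -0.196  0.037]
scene lens_arm_barrel 0.72 [220. 158.] 621 [ 0.305 -0.277  0.056]
scene lens_arm_eye 0.63 [216. 157.] 614 [ 0.303 -0.277  0.056]
scene lens_arm_eye 0.59 [202. 198.] 685 [ 0.518 -0.195  0.038]
scene lens_arm_eye 0.55 [305. 236.] 2176 [0.548 0.179 0.013]
scene cradle 0.85 [307. 238.] 2208 [0.547 0.18  0.013]
scene cradle 0.71 [128. 192.] 603 [ 0.63  -0.401  0.064]
scene cradle_cup 0.61 [307. 239.] 2066 [0.549 0.178 0.013]
scene cradle_pin 0.68 [306. 237.] 2189 [0.548 0.179 0.013]
scene cradle_pin 0.65 [202. 196.] 715 [ 0.523 -0.196  0.037]
```

View pics/a.png

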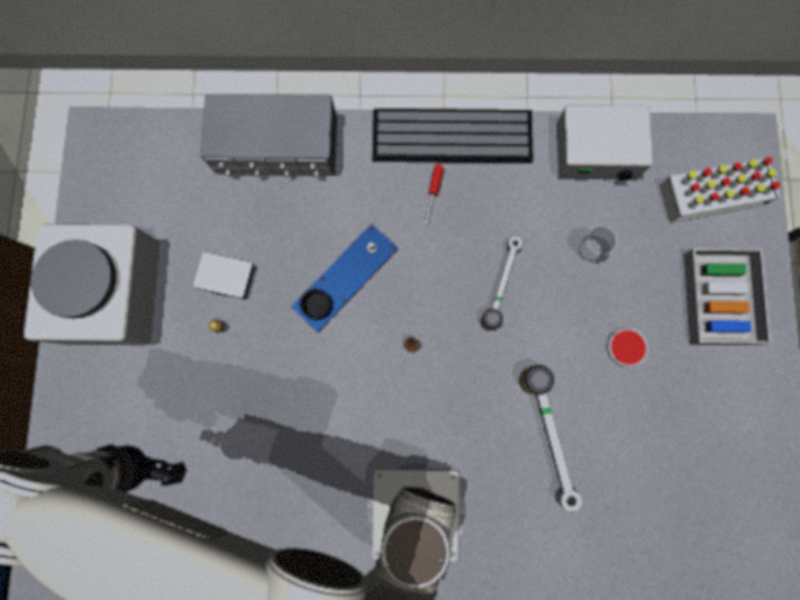

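View pics/b.png

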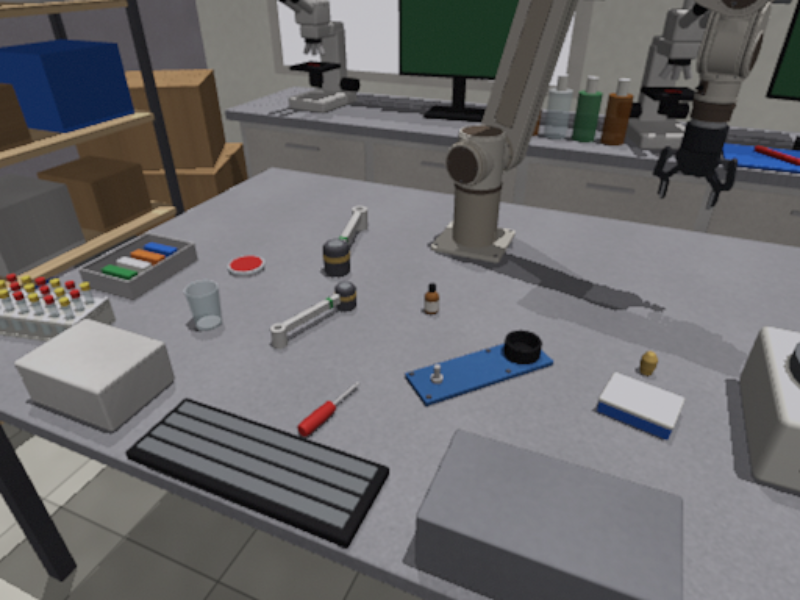

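The pictures (800x600 view) show two look-alike lens arms. One is smaller, with its barrel at (492,318), band at (500,297) and eye at (515,243). The other is larger, with its barrel at (538,380) and eye at (570,500). The task asks for the smaller one, the first. The cradle's cup is at (317,303) and its pin at (372,247). Next I confirm this in a crop and measure.

```bash
cat >> h.py <<'E'
def onplane(cam,uv,z,P=None):
    P=P or bot.camera_params(cam); T=np.array(P['pose'])
    r=T[:3,:3]@np.array([(uv[0]-P['cx'])/P['fx'],-(uv[1]-P['cy'])/P['fy'],-1]); return T[:3,3]+r*(z-T[2,3])/r[2]
E
python3 - <<'E'
from h import *
f=np.load('top.npz'); im,d=f['im'],f['d']
crop=im[140:260,190:390][...,::-1]; cv2.imwrite('pics/c.png',cv2.resize(crop,(800,480),interpolation=cv2.INTER_CUBIC))
P=bot.camera_params('top')
v,u=np.mgrid[:384,:512]
W=world('top',np.c_[u.ravel(),v.ravel()].astype(float),d.ravel().astype(float)).reshape(384,512,3)
def box(m,u0,u1,v0,v1): return m&(u>=u0)&(u<u1)&(v>=v0)&(v<v1)
def rep(n,m,z):
    c=np.array([u[m].mean(),v[m].mean()]); print(n,m.sum(),c.round(1),'plane',onplane('top',c,z).round(4),'cloud',np.median(W[m],0).round(4))
    return onplane('top',c,z)
hsv=cv2.cvtColor(im,cv2.COLOR_RGB2HSV)
b=rep('barrel',box(W[...,2]>.05,300,328,190,215),.056)
r=rep('eye',box(W[...,2]>.03,318,345,145,163),.044)
g=rep('green',box((hsv[...,0]>40)&(hsv[...,0]<85)&(hsv[...,1]>80),308,332,180,200),.044)
r2=rep('eye tr',box(W[...,2]>.03,318,345,145,158),.044)
cu=rep('cup',box((W[...,2]>.03),188,220,178,210),.045)
p=rep('pin',box((W[...,2]>.03),225,250,148,170),.045)
print('be',np.linalg.norm((b-r)[:2]),'bg',np.linalg.norm((b-g)[:2]),'cp',np.linalg.norm((cu-p)[:2]))
for n,q in [('big b',(538/1.5625,380/1.5625)),('big e',(570/1.5625,500/1.5625))]: print(n,onplane('top',q,.06).round(3))
E
```

```text
barrel 125 [314.6 203.3] plane [ 0.4399 -0.1674  0.056 ] cloud [ 0.4374 -0.1684  0.0547]
eye 63 [328.6 156.5] plane [ 0.6156 -0.2221  0.044 ] cloud [ 0.6155 -0.2207  0.0422]
green 7 [318.3 190.6] plane [ 0.488  -0.1827  0.044 ] cloud [ 0.4876 -0.1822  0.0413]
eye tr 38 [328.8 154.3] plane [ 0.6237 -0.2229  0.044 ] cloud [ 0.6244 -0.2226  0.0422]
cup 132 [201.1 194.3] plane [0.4689 0.2402 0.045 ] cloud [0.4688 0.2391 0.0431]
pin 14 [237.9 158.6] plane [0.6032 0.1107 0.045 ] cloud [0.6091 0.1127 0.0446]
be 0.1840363142620249 bg 0.05052411862227586 cp 0.18653790047862534
big b [ 0.3   -0.269  0.06 ]
big e [ 0.046 -0.331  0.06 ]
```

View pics/c.png

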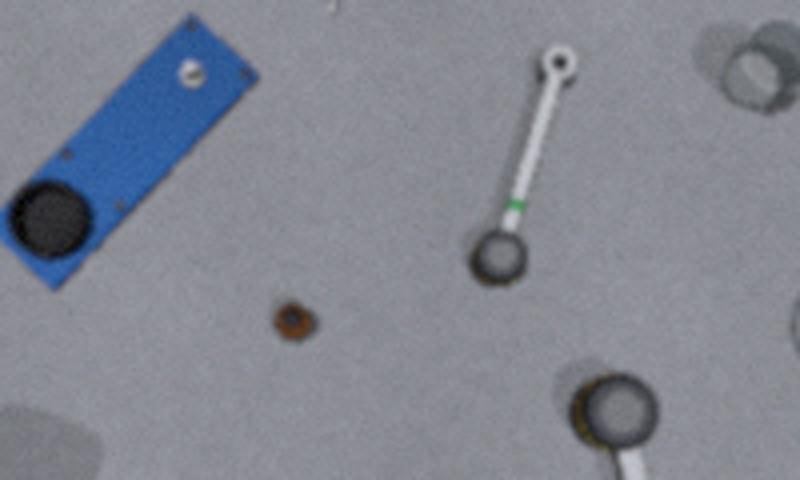

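The crop (4x) shows the smaller lens arm with its barrel at (498,256), green band at (516,205) and eye at (560,62). The measured eye-barrel spacing of about 190 mm matches the description, whereas the other arm measures about 260 mm. I'll move to hover over it and refine with the wrist camera.

>>> step_arm --rows '[[[-43, -45, 0], 0], [[-86, -90, 0], 0], [[-129, -135, 0], 0], [[-172, -180, 0], 0], [[-215, -225, 0], 0], [[-258, -270, 0], 0], [[-301, -315, 0], 0], [[-344, -360, 0], 0], [[-387, -405, 0], 0], [[-430, -450, 0], 0], [[-473, -495, 0], 0], [[-519, -542, 0], 0]]'

```text
clock: 2.2
eef_pos: [0.4863, -0.183, 0.3041]
tool_rot: [0.14, 0.99, 0.0, 0.0]
ft_force: [1.2, 0.5, 0.6]
grip_width: 0.0854
grasp_force: 0.0
```

>>> step_arm --rows '[[[0, 0, 0], 0.5], [[0, 0, 0], 1], [[0, 0, 0], 1], [[0, 0, 0], 1]]'

```text
clock: 2.7
eef_pos: [0.4854, -0.1796, 0.3045]
tool_rot: [0.147, 0.989, -0.0, 0.0]
ft_force: [0.2, -0.1, 0.6]
grip_width: 0.0854
grasp_force: 0.0
```

```bash
cat > w.py <<'E'
from h import *
import sys
o=bot.get_obs(); print({k:np.round(o[k],3).tolist() for k in ['clock','joint_pos','eef_pos','tool_rot','ft_force']})
P=bot.camera_params('wrist'); im,d=bot.camera('wrist'); np.savez('wrist',im=im,d=d)
print({k:np.round(P[k],3).tolist() for k in P if not isinstance(P[k],str)})
cv2.imwrite('pics/%s.png'%sys.argv[1],cv2.resize(im,(800,600))[...,::-1])
import pickle; pickle.dump((im,d,P),open('w.pkl','wb'))
E
python3 w.py d
```

```text
{'clock': 2.7, 'joint_pos': [-0.354, 0.275, 0.052, 1.347, 0.0, -0.059], 'eef_pos': [0.485, -0.18, 0.304], 'tool_rot': [0.147, 0.989, -0.0, 0.0], 'ft_force': [0.151, -0.054, 0.632]}
{'fx': 328.249, 'fy': 328.249, 'cx': 255.638, 'cy': 192.853, 'pose': [[0.29, -0.919, -0.267, 0.418], [0.957, 0.279, 0.08, -0.161], [0.001, -0.278, 0.96, 0.373], [0.0, 0.0, 0.0, 1.0]]}
```

View pics/d.png

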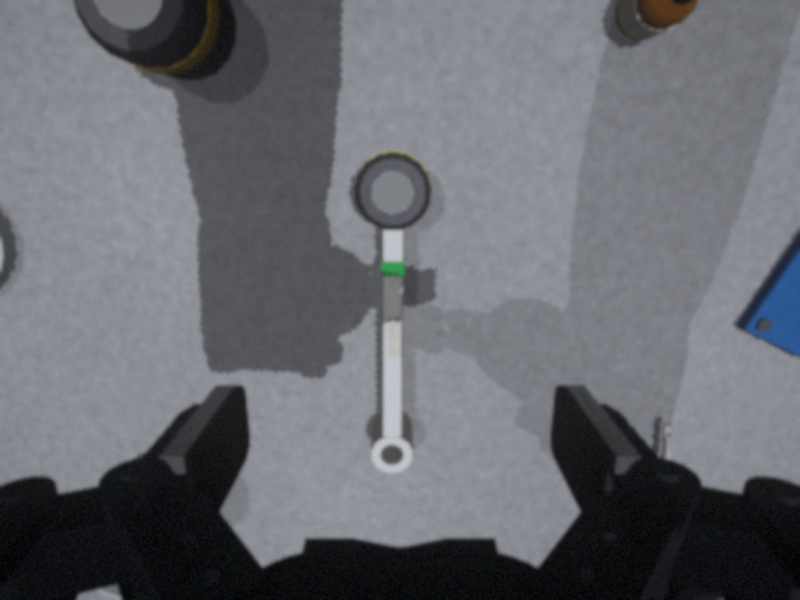

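The wrist picture shows the smaller arm squarely below: barrel top at (393,191), green band at (393,268) and eye at (392,455). There is clear space for both fingers.

Run:
```python
from h import *
import pickle
im,d,P=pickle.load(open('w.pkl','rb'))
s=.64
hsv=cv2.cvtColor(im,cv2.COLOR_RGB2HSV)
m=(hsv[...,0]>40)&(hsv[...,0]<85)&(hsv[...,1]>80); v,u=np.nonzero(m); k=(v<200)&(v>150)&(abs(u-251)<20)
g=onplane('wrist',(u[k].mean(),v[k].mean()),.044,P)
b=onplane('wrist',(393*s-.3,191*s-.3),.056,P); e=onplane('wrist',(392*s-.3,455*s-.3),.044,P)
c=cloud('wrist',m&(np.arange(384)[:,None]<200),d); print('z',np.median(c,0))
print(k.sum(),g,b,e,np.linalg.norm((b-e)[:2]),np.linalg.norm((b-g)[:2]),np.degrees(np.arctan2(*(b-e)[[1,0]])))
from scipy.spatial.transform import Rotation as R
o=bot.get_obs(); Rm=R.from_quat(o['tool_rot']).as_matrix(); print(Rm.round(3))
for q in (g,e+(b-e)*140/190): print('tool shift',Rm.T@(np.r_[q[:2],.034]-(o['eef_pos']+.054*Rm[:,2]))*1000)
print('tool x yaw',np.degrees(np.arctan2(Rm[1,0],Rm[0,0])))
```

```text
z [ 0.48672629 -0.18609915  0.04284109]
125 [ 0.48627149 -0.1858564   0.044     ] [ 0.43784368 -0.17078672  0.056     ] [ 0.61926028 -0.22750025  0.044     ] 0.19007474118783402 0.050718325637162595 162.6399768722036
[[-0.957  0.291  0.001]
 [ 0.291  0.957 -0.   ]
 [-0.001  0.    -1.   ]]
tool shift [ -2.31218799  -5.60250828 216.49573253]
tool shift [ -1.61309938  -5.66370243 216.49514633]
tool x yaw 163.06694382479978
```

>>> step_arm --rows '[[[-2, -5.6, 50], 0.4], [[-2, -5.6, 100], 0.4], [[-2, -5.6, 140], 0.4], [[-2, -5.6, 150], 0.4], [[-2, -5.6, 150], 0.4]]' --claw 0

```text
clock: 3.38
eef_pos: [0.4861, -0.1865, 0.1544]
tool_rot: [0.151, 0.988, -0.0, -0.0]
ft_force: [0.1, -0.5, -0.0]
grip_width: 0.0424
grasp_force: 0.0
```

```bash
python3 w.py e
python3 - <<'E'
from h import *
import pickle
im,d,P=pickle.load(open('w.pkl','rb'))
hsv=cv2.cvtColor(im,cv2.COLOR_RGB2HSV)
m=(hsv[...,0]>40)&(hsv[...,0]<85)&(hsv[...,1]>80)
n,l,st,ct=cv2.connectedComponentsWithStats(m.astype(np.uint8)); i=1+st[1:,4].argmax(); print(st[i],ct[i])
g=onplane('wrist',ct[i],.044,P)
from scipy.spatial.transform import Rotation as R
o=bot.get_obs(); Rm=R.from_quat(o['tool_rot']).as_matrix()
print(g,'shift',Rm.T@(np.r_[g[:2],.034]-(o['eef_pos']+.054*Rm[:,2]))*1000,o['grip_width'])
E
```

```text
{'clock': 3.375, 'joint_pos': [-0.366, 0.395, -0.19, 0.986, -0.0, -0.063], 'eef_pos': [0.486, -0.186, 0.154], 'tool_rot': [0.151, 0.988, -0.0, -0.0], 'ft_force': [0.109, -0.509, -0.022]}
{'fx': 328.249, 'fy': 328.249, 'cx': 255.638, 'cy': 192.853, 'pose': [[0.298, -0.917, -0.265, 0.419], [0.954, 0.287, 0.082, -0.167], [0.001, -0.278, 0.961, 0.223], [0.0, 0.0, 0.0, 1.0]]}
[246 215  25  16 368] [257.95923913 222.54076087]
[ 0.4859599  -0.18630414  0.044     ] shift [ 1.31308564  0.2739488  67.36519478] 0.043042846842291205
```

View pics/e.png

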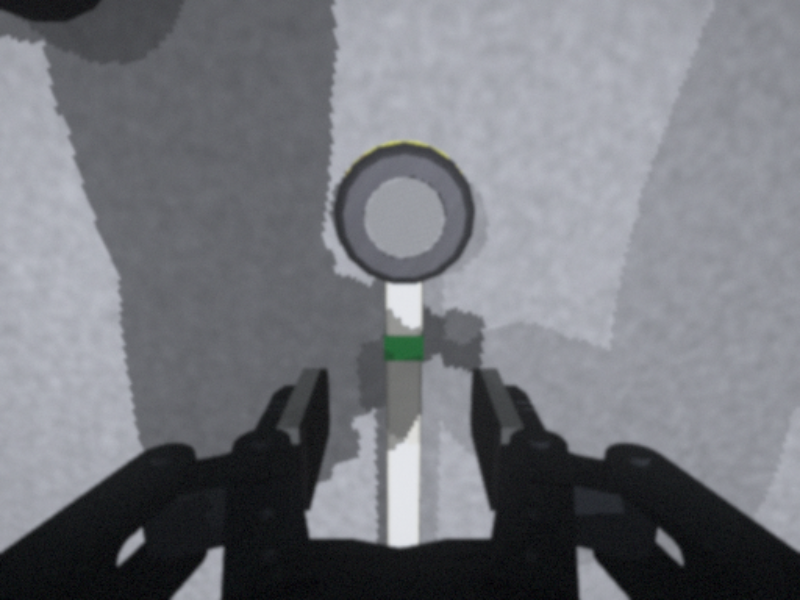

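The wrist picture shows the band at (404,348), centred between the half-open fingers. I'll go down.

>>> step_arm --rows '[[[1, 0.3, 25], 0], [[1, 0.3, 45], 0], [[1, 0.3, 60], 0], [[1, 0.3, 66], 0], [[1, 0.3, 66], 0]]' --claw 0.5

```text
clock: 4.05
eef_pos: [0.4854, -0.1863, 0.0883]
tool_rot: [0.152, 0.988, -0.0, 0.0]
ft_force: [-0.1, 0.8, -0.4]
grip_width: 0.0216
grasp_force: 0.0
```

>>> step_arm --rows '[[[0, 0, 0], 0], [[0, 0, 0], 0]]' --claw 0.63

```text
clock: 4.3
eef_pos: [0.4857, -0.1859, 0.0886]
tool_rot: [0.151, 0.988, 0.0, 0.001]
ft_force: [-0.2, 2.5, 1.5]
grip_width: 0.016
grasp_force: 1.3
```

>>> step_arm --rows '[[[0, 0, 0], 0], [[0, 0, 0], 0]]' --claw 0.67

```text
clock: 4.55
eef_pos: [0.4859, -0.1854, 0.0886]
tool_rot: [0.151, 0.989, 0.001, 0.001]
ft_force: [1.6, 5.3, 2.4]
grip_width: 0.0141
grasp_force: 2.6
```

>>> step_arm --rows '[[[0, 0.6, 0], 0], [[0, 0.6, 0], 0]]' --claw 0.69

```text
clock: 4.8
eef_pos: [0.4859, -0.1852, 0.0886]
tool_rot: [0.151, 0.989, 0.001, 0.001]
ft_force: [1.2, 5.7, 6.0]
grip_width: 0.0139
grasp_force: 20.8
```

>>> step_arm --rows '[[[0, 0, 0], 0], [[0, 0, 0], 0]]' --claw 0.72

```text
clock: 5.05
eef_pos: [0.4859, -0.1852, 0.0887]
tool_rot: [0.151, 0.988, 0.001, 0.001]
ft_force: [1.0, 6.0, 6.0]
grip_width: 0.0135
grasp_force: 54.6
```

The squeeze follows the claw target, and it has overshot the limit at 54.6 N. I'll ease it back below 40 N before lifting.

>>> step_arm --rows '[[[0, 0, 0], 0], [[0, 0, 0], 0]]' --claw 0.7

```text
clock: 5.3
eef_pos: [0.4859, -0.1852, 0.0887]
tool_rot: [0.151, 0.988, 0.001, 0.001]
ft_force: [0.8, 5.8, 5.4]
grip_width: 0.0131
grasp_force: 54.6
```

>>> step_arm --rows '[[[0, 0, -2], 0], [[0, 0, -6], 0], [[0, 0, -12], 0], [[0, 0, -20], 0], [[0, 0, -20], 0], [[0, 0, -20], 0]]'

```text
clock: 6.05
eef_pos: [0.4852, -0.1856, 0.108]
tool_rot: [0.152, 0.988, -0.0, 0.0]
ft_force: [-0.4, -0.2, -5.7]
grip_width: 0.0131
grasp_force: 52.9
```

```bash
python3 w.py f; python3 -c "
from h import *
o=bot.get_obs(); print(o['ft_torque'],o['grasp_force'],o['grip_width'])"
```

```text
{'clock': 6.05, 'joint_pos': [-0.365, 0.449, -0.247, 0.874, -0.0, -0.061], 'eef_pos': [0.485, -0.186, 0.108], 'tool_rot': [0.152, 0.988, -0.0, 0.0], 'ft_force': [-0.363, -0.237, -5.733]}
{'fx': 328.249, 'fy': 328.249, 'cx': 255.638, 'cy': 192.853, 'pose': [[0.299, -0.917, -0.265, 0.418], [0.954, 0.287, 0.083, -0.166], [0.0, -0.278, 0.961, 0.177], [0.0, 0.0, 0.0, 1.0]]}
[-0.01176977  0.05408195  0.00244749] 52.86553680896759 0.013463264630441608
```

View pics/f.png

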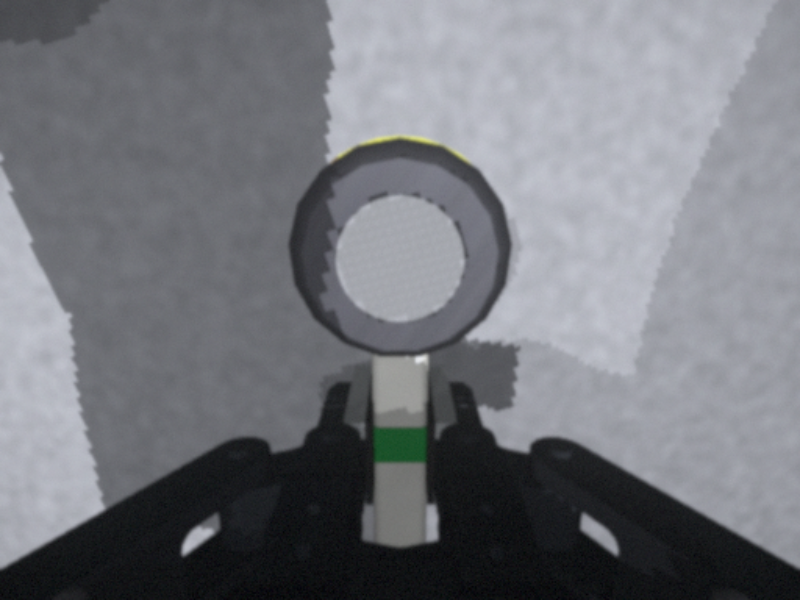

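The wrist picture shows the bar gripped at the band (400,445), with the barrel at (400,250) and the arm level. The squeeze is still 53 N, over the allowed limit. I'll lower the arm nearly to the bench and relax the grip there in small steps.

>>> step_arm --rows '[[[0, 0, 6], 0], [[0, 0, 12], 0], [[0, 0, 17], 0], [[0, 0, 18.5], 0], [[0, 0, 18.5], 0]]'

```text
clock: 6.72
eef_pos: [0.4852, -0.1856, 0.0893]
tool_rot: [0.152, 0.988, 0.0, -0.0]
ft_force: [0.6, 0.0, -6.0]
grip_width: 0.0133
grasp_force: 52.8
```

>>> step_arm --rows '[[[0, 0, 0], 0], [[0, 0, 0], 0], [[0, 0, 0], 0]]' --claw 0.69

```text
clock: 7.1
eef_pos: [0.4853, -0.1857, 0.0896]
tool_rot: [0.152, 0.988, -0.0, 0.0]
ft_force: [-0.3, -0.3, -6.7]
grip_width: 0.0134
grasp_force: 36.5
```

>>> step_arm --rows '[[[0, 0, 0], 0], [[0, 0, 0], 0], [[0, 0, 0], 0]]' --claw 0.685

```text
clock: 7.48
eef_pos: [0.4852, -0.1856, 0.0894]
tool_rot: [0.152, 0.988, -0.0, -0.0]
ft_force: [-0.3, 0.9, -5.9]
grip_width: 0.0135
grasp_force: 26.1
```

The squeeze is now 26 N and the arm is still held. I'll lift it and carry it partway, then measure the cradle with the wrist camera.

>>> step_arm --rows '[[[0, 0, -4], 0], [[0, 0, -14], 0], [[0, 0, -32], 0], [[0, 0, -56], 0], [[0, 0, -82], 0], [[0, 0, -108], 0], [[0, 0, -134], 0], [[0, 0, -160], 0], [[0, 0, -182], 0], [[0, 0, -196], 0], [[0, 0, -200], 0], [[0, 0, -200], 0]]'

```text
clock: 8.98
eef_pos: [0.485, -0.1855, 0.2891]
tool_rot: [0.152, 0.988, 0.0, -0.0]
ft_force: [0.1, -0.1, -6.2]
grip_width: 0.0131
grasp_force: 26.2
```

>>> step_arm --rows '[[[0, 5, 0], 0], [[0, 18, 0], 0], [[0, 40, 0], 0], [[0, 68, 0], 0], [[0, 98, 0], 0], [[0, 128, 0], 0], [[0, 156, 0], 0], [[0, 180, 0], 0], [[0, 198, 0], 0], [[0, 208, 0], 0], [[0, 210, 0], 0], [[0, 210, 0], 0]]'

```text
clock: 10.48
eef_pos: [0.548, 0.0143, 0.2893]
tool_rot: [0.152, 0.988, -0.0, -0.0]
ft_force: [-1.0, -0.1, -6.1]
grip_width: 0.0137
grasp_force: 26.1
```

```bash
python3 w.py g
```

```text
{'clock': 10.475, 'joint_pos': [0.026, 0.343, 0.107, 1.335, -0.0, 0.331], 'eef_pos': [0.548, 0.014, 0.289], 'tool_rot': [0.152, 0.988, -0.0, -0.0], 'ft_force': [-1.008, -0.104, -6.075]}
{'fx': 328.249, 'fy': 328.249, 'cx': 255.638, 'cy': 192.853, 'pose': [[0.299, -0.917, -0.265, 0.481], [0.954, 0.288, 0.083, 0.034], [0.0, -0.278, 0.961, 0.358], [0.0, 0.0, 0.0, 1.0]]}
```

View pics/g.png

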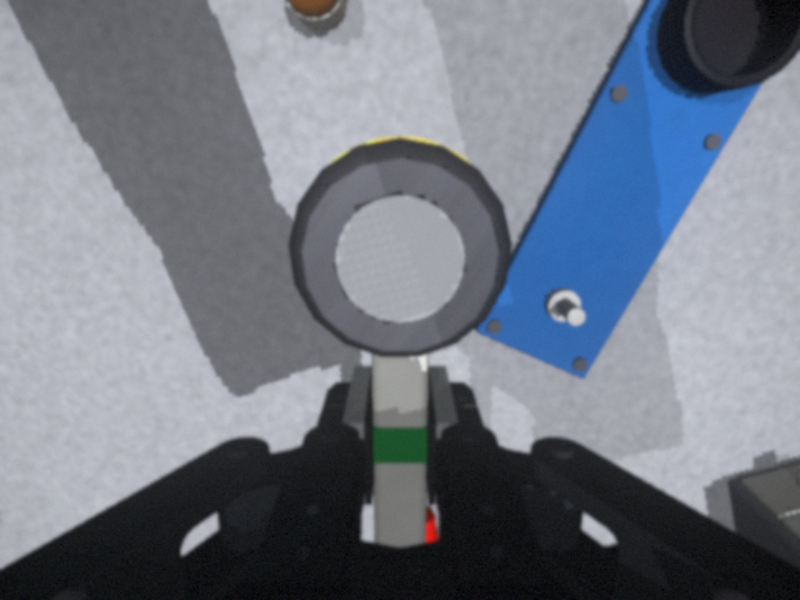

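The arm is still held level. The pin tip is at (576,317), and the cup is cut off at the frame's corner near (740,25). I'll shift a little to bring both into view.

>>> step_arm --rows '[[[4, 2, 0], 0], [[14, 7, 0], 0], [[28, 14, 0], 0], [[38, 19, 0], 0], [[42, 20, 0], 0], [[42, 20, 0], 0]]'

```text
clock: 11.28
eef_pos: [0.5139, 0.0467, 0.2896]
tool_rot: [0.151, 0.989, -0.0, 0.0]
ft_force: [0.3, 0.1, -6.6]
grip_width: 0.0136
grasp_force: 26.1
```

```bash
python3 w.py g2
```

```text
{'clock': 11.275, 'joint_pos': [0.091, 0.278, 0.018, 1.31, -0.0, 0.394], 'eef_pos': [0.514, 0.047, 0.29], 'tool_rot': [0.151, 0.989, -0.0, 0.0], 'ft_force': [0.343, 0.09, -6.599]}
{'fx': 328.249, 'fy': 328.249, 'cx': 255.638, 'cy': 192.853, 'pose': [[0.298, -0.917, -0.266, 0.447], [0.955, 0.287, 0.082, 0.066], [0.001, -0.278, 0.96, 0.358], [0.0, 0.0, 0.0, 1.0]]}
```

View pics/g2.png

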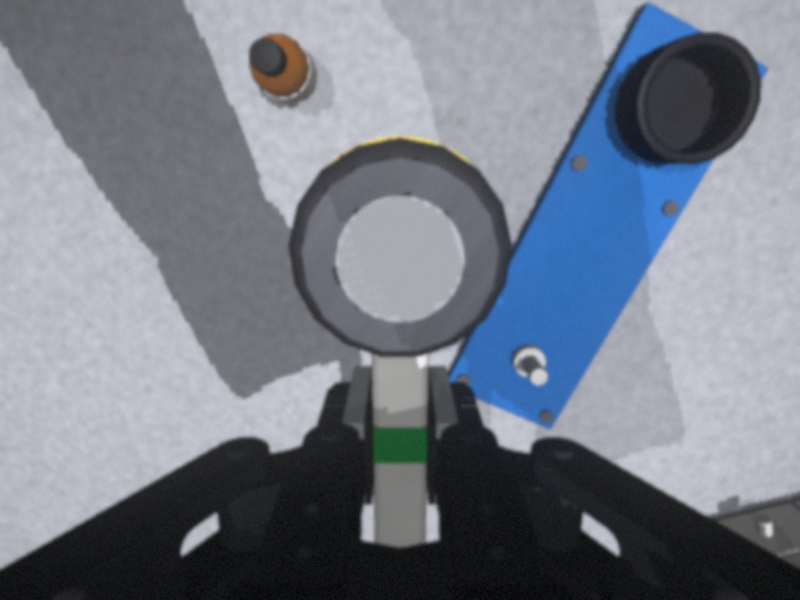

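Now both show: the cup rim spans columns 638–760 and rows 33–161, with its centre near (699,97), and the pin tip is at (538,376). The held bar's band is at (400,445).

Run:
```python
from h import *
import pickle
from scipy.optimize import least_squares
from scipy.spatial.transform import Rotation as R
im,d,P=pickle.load(open('w.pkl','rb')); s=.64
o=bot.get_obs(); Rm=R.from_quat(o['tool_rot']).as_matrix(); t=o['eef_pos']
v,u=np.mgrid[:384,:512]
W=world('wrist',np.c_[u.ravel(),v.ravel()].astype(float),d.ravel().astype(float),P).reshape(384,512,3)
cup=onplane('wrist',(699*s-.3,97*s-.3),.045,P); pin=onplane('wrist',(538*s-.3,376*s-.3),.045,P)
m=(W[...,2]>.041)&(W[...,2]<.049)&(u>400)&(v<110); q=W[m]
f=least_squares(lambda p:np.hypot(q[:,0]-p[0],q[:,1]-p[1])-p[2],[*cup[:2],.0325],loss='soft_l1',f_scale=.002); print('rim fit',m.sum(),f.x,q[:,2].mean())
m=(W[...,2]>.038)&(W[...,2]<.05)&(abs(u-344)<12)&(abs(v-241)<12); print('pin cloud',m.sum(),W[m].mean(0))
L=(cup-pin)[:2]; print(cup,pin,np.linalg.norm(L),np.degrees(np.arctan2(L[1],L[0])))
# held arm: height offset
zf=t[2]-.0887
hsv=cv2.cvtColor(im,cv2.COLOR_RGB2HSV)
g=(hsv[...,0]>40)&(hsv[...,0]<85)&(hsv[...,1]>80)&(v>260)&(v<305)&(abs(u-256)<25)
gp=onplane('wrist',(u[g].mean(),v[g].mean()),zf+.044,P); bp=onplane('wrist',(400*s-.3,258*s-.3),zf+.056,P)
bc=W[(np.hypot(u-256,v-165)<38)]
print('barrel top cloud z',np.median(bc[:,2]),'exp',zf+.056,'tilt',np.linalg.lstsq(np.c_[bc[:,:2]-bc[:,:2].mean(0),np.ones(len(bc))],bc[:,2],rcond=None)[0][:2])
gc=W[g]; print('band cloud z',np.median(gc[:,2]),'exp',zf+.044)
for n,x in (('band',gp),('barrel',bp)): print(n,(Rm.T@(x-t)*1000).round(1))
```

```text
rim fit 1955 [0.46923682 0.23794396 0.03226844] 0.04335788168616418
pin cloud 119 [0.60949082 0.1117009  0.04277343]
[0.46809216 0.23849286 0.045     ] [0.60958696 0.11167135 0.045     ] 0.1900117682191192 138.13018933148243
barrel top cloud z 0.25656532253061254 exp 0.25690588137648424 tilt [-0.25162165  0.07841253]
band cloud z 0.2441492020137972 exp 0.24490588137648422
band [ 0.3 -1.2 44.7]
barrel [50.2 -1.2 32.7]
```

>>> step_arm --rows '[[[2, 5, 0], 1], [[6, 17, 0], 3], [[13, 36, 0], 6], [[21, 58, 0], 9.5], [[30, 82, 0], 13.5], [[38, 105, 0], 17.5], [[46, 125, 0], 20.5], [[51, 139, 0], 23], [[54, 147, 0], 24], [[55, 150, 0], 24.5], [[55, 150, 0], 24.5], [[55, 150, 0], 24.5]]'

```text
clock: 12.82
eef_pos: [0.5066, 0.2055, 0.2894]
tool_rot: [0.358, 0.934, -0.0, 0.0]
ft_force: [-0.4, 0.4, -5.1]
grip_width: 0.0134
grasp_force: 26.1
```

```bash
cat > m.py <<'E'
from h import *
from scipy.spatial.transform import Rotation as R
import sys
o=bot.get_obs(); Rm=R.from_quat(o['tool_rot']).as_matrix(); t=o['eef_pos']; print(t.round(4),'yaw',np.degrees(np.arctan2(Rm[1,0],Rm[0,0])).round(2),'tq',(Rm.T@o['ft_torque']).round(3),o['grasp_force'],np.abs(o['joint_vel']).max())
P=bot.camera_params('wrist'); im,d=bot.camera('wrist'); v,u=np.mgrid[:384,:512]
W=world('wrist',np.c_[u.ravel(),v.ravel()].astype(float),d.ravel().astype(float),P).reshape(384,512,3); T=((W-t)@Rm)*1000
for n,m in (('bar',(abs(u-256)<10)&(v>232)&(v<345)),('ring',(np.hypot(u-256,v-159)<60)&(np.hypot(u-256,v-165)>46))):
    q=T[m]; q=q[(q[:,2]<60)&(q[:,2]>20)]; md=np.median(q[:,2]); q=q[abs(q[:,2]-md)<4]
    print(n,len(q),q.mean(0).round(1),np.linalg.lstsq(np.c_[q[:,:2],np.ones(len(q))],q[:,2],rcond=None)[0].round(3))
P=bot.camera_params('top'); ti,td=bot.camera('top'); si,sd=bot.camera('scene')
a=cv2.resize(ti[120:240,160:290],(400,369),interpolation=cv2.INTER_CUBIC); b=cv2.resize(si[140:300,220:393],(399,369),interpolation=cv2.INTER_CUBIC)
cv2.imwrite('pics/%s.png'%sys.argv[1],np.hstack([a,b])[...,::-1])
E
python3 m.py k
```

```text
[0.5066 0.2055 0.2894] yaw 138.03 tq [ 0.049 -0.001  0.024] 26.11082822084427 0.0026022018642399627
bar 2119 [-3.5 -0.8 45.9] [-4.0000e-03  2.0000e-03  4.5858e+01]
ring 4634 [53.4 -0.9 33.9] [-0.0000e+00 -1.0000e-03  3.3871e+01]
```

View pics/k.png

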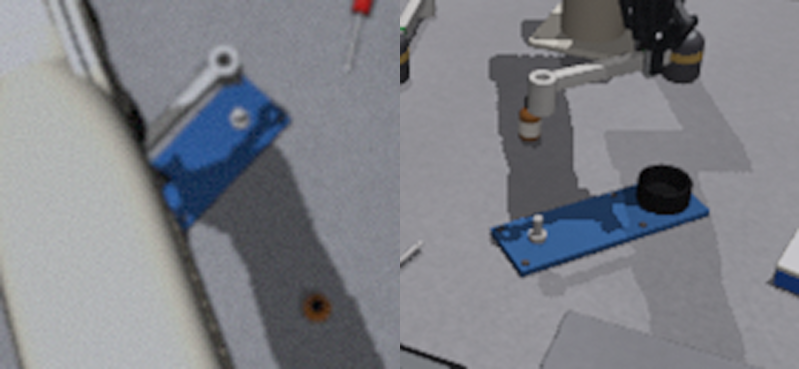

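The crops show the bar level and parallel to the cradle. Left, top camera: eye at (223,60) and pin at (240,118). Right, scene camera: eye at (541,80), well above the pin at (538,225). I'll lower it to 40 mm clearance.

>>> step_arm --rows '[[[0.7, 0, 4], 0], [[0.7, 0, 14], 0], [[0.7, 0, 30], 0], [[0.7, 0, 48], 0], [[0.7, 0, 66], 0], [[0.7, 0, 84], 0], [[0.7, 0, 98], 0], [[0.7, 0, 108], 0], [[0.7, 0, 113], 0], [[0.7, 0, 115], 0], [[0.7, 0, 115], 0], [[0.7, 0, 115], 0]]'

```text
clock: 14.48
eef_pos: [0.5063, 0.2066, 0.175]
tool_rot: [0.358, 0.934, 0.0, 0.0]
ft_force: [0.5, -0.3, -6.0]
grip_width: 0.0136
grasp_force: 26.1
```

```bash
python3 m.py l
python3 - <<'E'
from h import *
# eye & pin via top camera, colours: eye top expected z=.129 ; predicted pixels
P=bot.camera_params('top')
for c in ('top','scene'):
    P=bot.camera_params(c); Ti=np.linalg.inv(np.array(P['pose']))
    o=bot.get_obs(); t=o['eef_pos']; a=np.radians(138.05); x=np.array([np.cos(a),np.sin(a),0])
    for n,q in (('eyetop',np.r_[t[:2],t[2]-.0447]-.140*x),('pin',np.array([.6098,.1128,.045])),('cup',np.array([.469,.2393,.045])),('barreltop',np.r_[t[:2],t[2]-.0327]+.05*x)):
        r=Ti@np.r_[q,1]; uu=P['cx']+P['fx']*r[0]/-r[2]; vv=P['cy']-P['fy']*r[1]/-r[2]
        k=(160,120,400/130) if c=='top' else (220,140,399/173)
        print(c,n,q.round(4),'crop px',((uu-k[0]+.5)*k[2]+(0 if c=='top' else 400)).round(1),((vv-k[1]+.5)*k[2]).round(1))
E
```

```text
[0.5063 0.2066 0.175 ] yaw 138.07 tq [-0.045 -0.042 -0.026] 26.059320867061615 0.0019364443473049702
bar 2118 [-3.5 -0.8 45.9] [-3.0000e-03  4.0000e-03  4.5891e+01]
ring 4634 [53.4 -0.9 33.9] [ 0.000e+00 -1.000e-03  3.389e+01]
top eyetop [0.6103 0.113  0.1301] crop px 233.3 94.1
top pin [0.6098 0.1128 0.045 ] crop px 239.7 115.0
top cup [0.469  0.2393 0.045 ] crop px 128.8 230.1
top barreltop [0.469  0.24   0.1421] crop px 111.8 215.3
scene eyetop [0.6103 0.113  0.1301] crop px 540.0 160.9
scene pin [0.6098 0.1128 0.045 ] crop px 537.6 216.8
scene cup [0.469  0.2393 0.045 ] crop px 664.3 178.9
scene barreltop [0.469  0.24   0.1421] crop px 673.9 116.7
```

View pics/l.png

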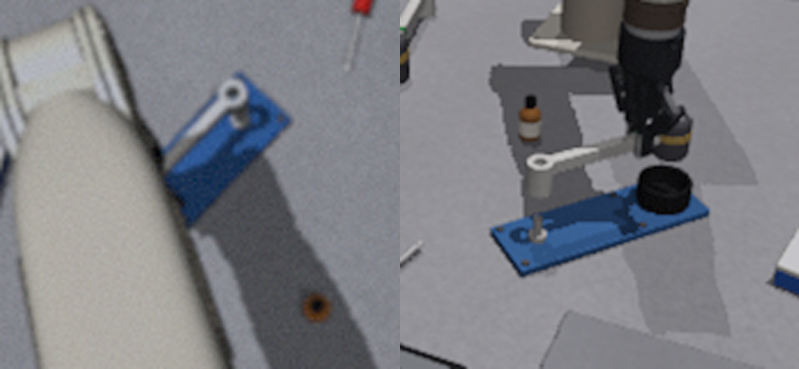

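The crops show the eye at (232,92) in the top view and (540,161) in the scene view, matching the predicted pixels for centred above the pin. The barrel is above the cup, the arm is level, clearance is about 40–41 mm and the squeeze is 26 N. I'll hand it in.

```bash
python3 -c "
from workcell import bot
print(bot.job_done())"
```

```text
the job is handed in; nothing more can be done
None
```

I handed the job in with the smaller lens arm held still and level over the cradle, barrel above the cup, eye above the pin, about 4 cm clear and gripped at about 26 N; the squeeze did reach about 55 N during gripping and a brief first lift of about 2 cm, over the 40 N limit, before I eased it off just above the bench.

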